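# Bring the lidded box to the magnifier on an inspection carousel

### The arm

A 6-joint arm with a two-finger parallel gripper is mounted at the origin on the work surface. World frame = base frame: x ahead of the robot, y to its left, z up, the work surface at z = 0. Lengths are in m, angles in degrees, forces in N, time in s.
With the tool pointing down it reaches from about 0.25 to 0.725 m from the base axis. Payload 9.7 kg.
Tool frame: the origin (TCP) lies midway between the tips of the shut fingers; the grasp point (between the pads) lies 19 mm behind it (bot.pinch_z is the distance from the TCP to the grasp point, in m); z points along the fingers, y is the line along which they close (so a half turn about z gives the same grasp; the last joint's range is limited). The gripper opens to 85 mm and grips with 20 to 120 N. Pads are 22 mm wide; open, the fingers measure 114 mm over their backs; the gripper's body (76 mm by 85 mm) begins 54 mm behind the grasp point. The pads swing forward as they close: fully open they stand 13 mm farther back than shut.
Start: joints at [-73.568, 4.979, 10.078, 95.1, 0, 90], TCP at [0.156, -0.528, 0.231] pointing down, gripper open.
Joint ranges: [-179.16, 179.16], [-48.56, 103.87], [-65.8, 70.77], [-126.05, 130.52], [-82.76, 87.17], [-180, 180]. Speed limits (degrees/s): [127.2, 127.2, 147.25, 180, 180, 180].

### API

Orientations are given as [roll, pitch, yaw] about the fixed x, y, z axes, in that order (R = Rz(yaw) Ry(pitch) Rx(roll)).
In Python, from workcell import sensors, camera, camera_params, ticket, bot gives the robot as it stands.
- The arm moves only by the shell command python3 -m jog 'ROWS' [FORCE]. ROWS is JSON, a list that holds one entry, the list of rows, each a list of 5 numbers: the shift along the world's x, y, z in units of 50 mm (1.0 is 50 mm), then the turn about the world's z in units of 5 degrees (1.0 is 5 degrees), then the opening, from 0 (shut) to 1 (fully open). In form: [[[tx, ty, tz, yaw, grip], ...]]. A call has 1 to 8 rows; each row shifts and turns the commanded pose from where the row before left it; what a row does not reach is not made up. A row lasts 1/10 s, in which the tool goes at most 50 mm and 8.59 degrees, less where a joint would pass 70% of its speed; a pose out of reach is approached as far as the arm can. A call is refused whole if a number of a shift passes 1 or a number of a turn 1, either way. A call with a gripper value outside its range is refused whole. The fingers move at their own pace and stop on an object; FORCE is the grip in N (left out, the last holds). Time passes only in rows, so rows that do not move let the fingers close. It gives the time, the measured TCP pose, the force, the opening and the grip force at its end, in the units of the state.
- sensors.get_obs(): the state, without advancing time (a new reading comes with each control period).
- camera(name): name is "scene" or "top" or "wrist"; returns the picture (420x560x3 uint8, blue, green, red); there is no depth.
- camera_params(name): a dict with "fx", "fy", "cx", "cy" (pixels), "k1" (the pictures are not rectified: a ray, as slopes to the right and down, at radius r is drawn at 1 + k1 r^2 times it, then the intrinsics apply), "T" (4x4, takes a point from camera to world coordinates); the wrist camera has in their place "tool_from_camera" (4x4, takes a point from camera to tool coordinates, whose origin is the TCP and whose axes are the flange's). Camera axes: x right, y down, z forward; pixel columns grow to the right and rows downward; lengths in m; the calibration is good to about 2 mm. A picture is of the moment at which its call begins: read the wrist's pose just before it. camera_params takes no time and is no camera call.
- ticket.job_done(): hands the job in; it is judged then, once.
The state is a dict: "time": time; "q": joint angles; "qd": joint speeds; "joint_efforts": joint torques, N m; "ee_pos": TCP position; "tcp_rot": TCP orientation; "wrist_force": force on the tool from outside, world axes, zero at the start; "torque": the same for the moment, N m; "opening": finger opening in m; "grasp_force": force on a finger pad.
Only numpy, scipy, OpenCV 4.12 (cv2) and the standard library are available. Lean on these libraries where they do the work, as an engineer would, in place of code of your own. Each camera call takes 0.05 s, during which the arm holds its last target. There are 200 camera calls.

### The job

Push the three-armed carousel round by its arms with a fingertip until the box that has its lid on stands at the inspection station, on the straight line between the carousel's hub and the magnifier's post, and leave it there. Then, and not before, push the magnifier's swing arm round with a fingertip until its lens is centred over that box, to within about a centimetre. The boxes ride in their nests: do not touch, tip or lift them, and leave the other things on the bench where they are.

Things in the scene. Friction and masses are not known exactly. Their poses are not given: they have to be found in the camera images.
- hub (a point): Axis of the carousel, a point 45 mm above the bench inside its round aluminium hub (60 mm diameter, top 52 mm above the bench, small cap to 58 mm). The carousel turns about the vertical through it, either way; it is stiff (0.2 N m, 3 N at 70 mm) and stays where it is left. Under its arms: a dark steel foot, 150 mm diameter, 12 mm high, and a 10 mm high bar to the magnifier's post.
- rotor (a joint): How far the carousel has been turned since the start, rad, anticlockwise from above; 0 at the start wherever its arms point. Three arms 120 degrees apart: straight level aluminium bars 16 mm wide, 30 to 45 mm above the bench, free from 30 to 105 mm from the axis, each ending in a square grey nest 70 x 70 mm, rim 44 mm above the bench, centre 140 mm from the axis.
- station (a point): The inspection station: fixed point 34 mm above the bench, 140 mm from the hub axis straight towards the magnifier's post. A nest's inner floor has its centre here when its arm points at the post.
- lidded_center (a point): Centre (half-way up) of the lidded box: white plastic, 58 x 58 mm with a plain overhanging lid 64 x 64 mm, 48 mm tall, closed on top. It sits loose in the nest (2 mm play) with its centre over the carousel arm's centre line, 140 mm from the hub axis; its top is 82 mm above the bench.
- lens_pivot (a point): Pivot of the magnifier's swing arm, 155 mm above the bench on a round steel post (18 mm diameter), 280 mm from the hub axis and 140 mm beyond the station on the same line. The pivot boss is 28 mm in diameter and reaches 166 mm above the bench.
- lens (a point): Centre of the lens: clear, in a round grey rim, 96 mm outside diameter, 12 mm thick, 155 mm above the bench, 140 mm from the pivot. At the start it is parked on the robot's side of the post.
- lens_arm (a joint): Swing of the magnifier arm, rad, clockwise from above; 0 when the lens is over the station, 1.3 to 1.9 parked; stops at -0.7 and 2.4. Its straight level steel bar, 12 mm wide, 148 to 162 mm above the bench, is free from 14 to 92 mm from the pivot. Stiff (0.12 N m, 2 N at 60 mm), stays where it is left.
- lidded_box: The same lidded box; origin at the centre of its underside.
- open_box: Open white box without lid, 58 x 58 x 36 mm, with one divider, riding in the nest 120 degrees anticlockwise of the lidded box; origin at the centre of its underside, 34 mm above the bench. Not to be touched.
- round_pot: Open round white pot, 56 mm diameter, 38 mm tall, riding in the third nest; origin at the centre of its underside. Not to be touched.
- driver: Screwdriver lying on the bench to the right of the carousel. Bystander.
- jar: Clear jar with grey cap, 52 mm diameter, 75 mm tall, beside the carousel. Bystander.
- tape: Cardboard tape core lying flat, 84 mm diameter, 20 mm high, near the magnifier's post. Bystander.
- spare_lid: Square white lid lying on the bench, 64 x 64 x 12 mm, between carousel, magnifier and robot. Bystander.
- pen_cup: White cup, 64 mm diameter, 85 mm tall, beyond the carousel. Bystander.
- spare_box: Open white box, 75 x 75 x 45 mm, on the bench beside the carousel. Bystander.
Things that resemble listed ones, but are neither listed nor needed, are in the scene too. What is shaped like the lidded_box but purple or turquoise is not meant.

How it is judged:
By the outcome, as a careful person would: the job done as asked, in the order asked, and still so for the second after the job is handed in, with the robot touching nothing.
It also fails if it takes over 72 s, if anything falls off the work surface, if the arm or the gripper's body presses on something with over 40 N, if the wrist force passes 120 N, or if a joint passes its speed limit or range.

## Working session

There is one attempt and no reset: what is moved stays moved. The work goes in short steps, Python scripts to look and compute and a shell command to move; the robot and the scene stay as the last step left them, time stands still between calls to the robot, and variables do not carry over. Pictures are saved under pics/ and viewed, at most 13 in all, crops included, and the job is handed in when it is done.

```bash
mkdir -p pics
cat > h.py <<'E'
import numpy as np, cv2
from workcell import sensors, camera, camera_params, ticket, bot
def ray(name,u,v):
    p=camera_params(name); x=(u-p['cx'])/p['fx']; y=(v-p['cy'])/p['fy']
    rd=np.hypot(x,y); r=rd
    for _ in range(20): r=rd/(1+p['k1']*r*r)
    s=r/rd if rd else 1
    T=np.array(p['T']); return T[:3,3],T[:3,:3]@np.array([x*s,y*s,1])
def pt(name,u,v,z):
    o,d=ray(name,u,v); return o+d*(z-o[2])/d[2]
def px(name,P):
    p=camera_params(name); T=np.linalg.inv(np.array(p['T'])); c=T[:3,:3]@np.array(P)+T[:3,3]
    x,y=c[0]/c[2],c[1]/c[2]; f=1+p['k1']*(x*x+y*y); return p['cx']+p['fx']*x*f,p['cy']+p['fy']*y*f
E
python3 - <<'E'
from h import *
for n in("top","scene"):
    im=camera(n); cv2.imwrite(f"pics/{n}0.png",im); p=camera_params(n); print(n,p['fx'],p['k1'],np.round(p['T'],3).tolist())
E
```

```text
top 512.801896705966 -0.06569012987300499 [[-0.0, -0.997, 0.076, 0.338], [-1.0, -0.001, -0.015, -0.023], [0.015, -0.076, -0.997, 1.641], [0.0, 0.0, 0.0, 1.0]]
scene 476.24208796617324 -0.060816417303246134 [[0.452, 0.49, -0.746, 1.457], [0.892, -0.271, 0.363, -0.522], [-0.025, -0.829, -0.559, 0.861], [0.0, 0.0, 0.0, 1.0]]
```

View pics/top0.png

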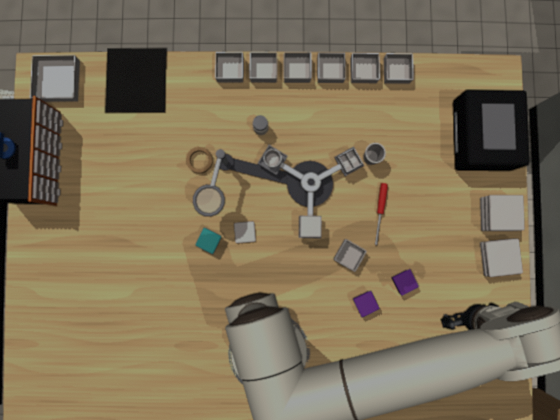

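View pics/scene0.png

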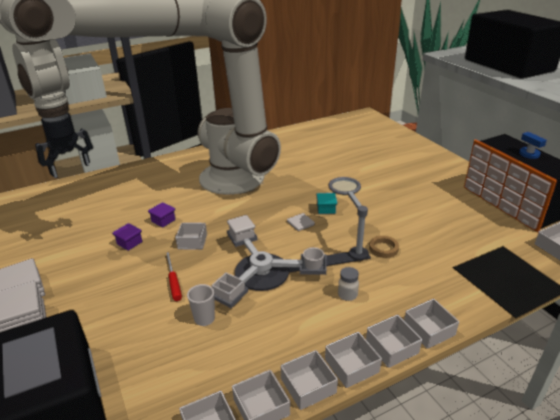

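The top view shows the hub at (311,183), the post at (220,155), the lens at (208,200), the pot at (272,160) and the divided open box at (349,160).
Lidded-box candidates:
- white box in a nest at (311,227), which fits the description
- turquoise box at (208,240), rejected
- purple boxes at (366,303) and (405,282), rejected
- spare lid at (245,232), flat on the bench
- spare box at (350,256), open

I'll check the choice in a close crop.

Run:
```python
from h import *
a=cv2.imread("pics/top0.png")[110:260,180:390]; b=cv2.imread("pics/scene0.png")[160:320,180:400]
A=cv2.resize(a,(798,570),interpolation=cv2.INTER_CUBIC)
cv2.imwrite("pics/c1.png",A); 
cv2.imwrite("pics/c2.png",cv2.resize(b,None,fx=3.5,fy=3.5,interpolation=cv2.INTER_CUBIC))
```

```text
(no output)
```

View pics/c1.png

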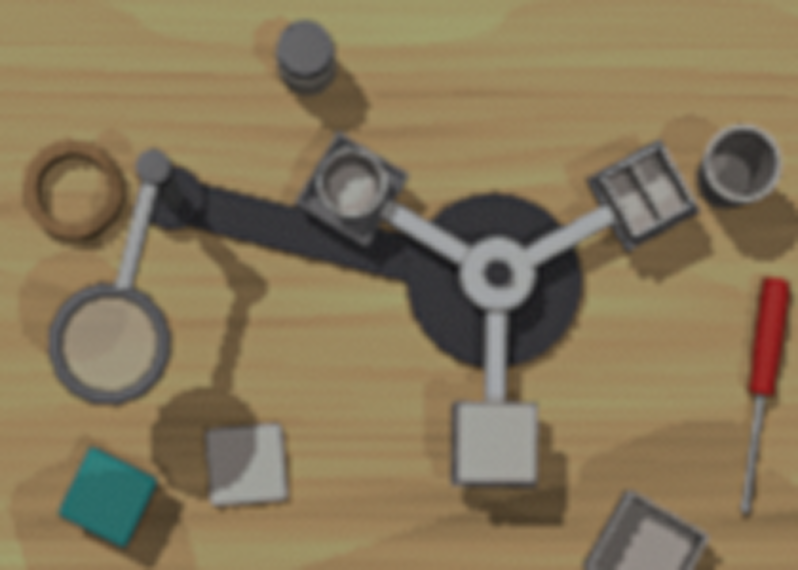

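View pics/c2.png

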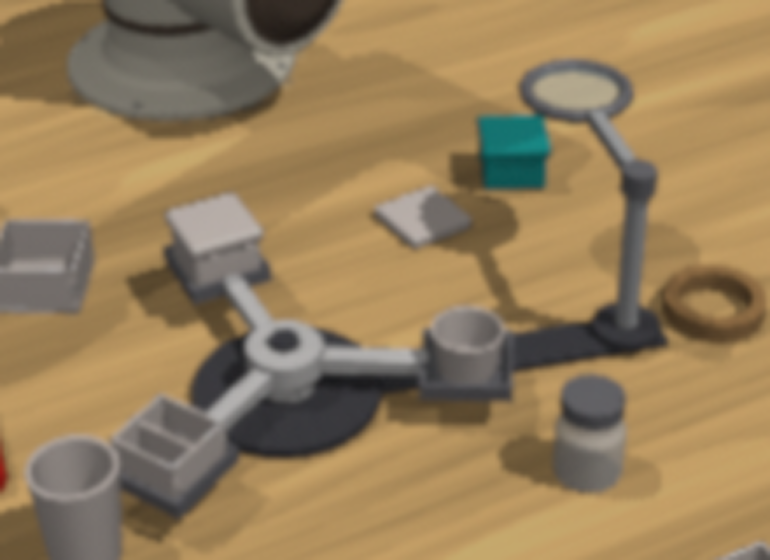

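The crops confirm the white closed box on the arm pointing at the robot, at c1 (496,443). The pot's nest is currently near the station and the divided box is at the far right. Next I turn these pixels into positions.

Run:
```python
from h import *
f=lambda u,v:(180+(u+.5)/3.8-.5,110+(v+.5)/3.8-.5)
P={}
for n,(u,v,z) in dict(hub=(498,272,.058),boss=(153,166,.166),lens=(110,344,.161),lid=(496,443,.082),pot=(354,182,.072),open=(644,195,.07),jar=(305,50,.075),cup=(741,163,.085),tape=(73,191,.02),slid=(248,464,.012),spare=(650,560,.045)).items():
    P[n]=pt("top",*f(u,v),z)[:2]; d=P[n]-P.get('hub',P[n]); print(n,P[n].round(4),"r",np.hypot(*d).round(4),"ang",np.degrees(np.arctan2(d[1],d[0])).round(1))
for n,(u,v,z) in dict(hub=(285,342,.058),boss=(638,172,.166)).items():
    print("scene",n,pt("scene",180+u/3.5,160+v/3.5,z).round(4))
d=P['lens']-P['boss'];print(np.hypot(*d),np.degrees(np.arctan2(d[1],d[0])))
print(sensors.get_obs()['tcp_rot'],sensors.get_obs()['ee_pos'])
```

```text
hub [ 0.5359 -0.1329] r 0.0 ang 0.0
boss [0.6037 0.1384] r 0.2796 ang 76.0
lens [0.4673 0.1703] r 0.3109 ang 102.7
lid [ 0.395  -0.1291] r 0.141 ang 178.4
pot [ 0.6077 -0.015 ] r 0.1381 ang 58.7
open [ 0.598  -0.2519] r 0.1342 ang -62.4
jar [0.7162 0.0252] r 0.2399 ang 41.2
cup [ 0.6221 -0.3291] r 0.2143 ang -66.3
tape [0.6087 0.2214] r 0.3617 ang 78.4
slid [0.3799 0.0735] r 0.2587 ang 127.1
spare [ 0.3005 -0.2575] r 0.2663 ang -152.1
scene hub [ 0.5459 -0.1311  0.058 ]
scene boss [0.6131 0.1375 0.166 ]
0.14002680664769088 166.81076759822167
[-1.79933227e+02 -7.17928237e-05  1.64312719e+01] [ 0.15552783 -0.52734683  0.23066832]
```

```bash
python3 -m jog '[[[0.3,0.3,0,0,0],[0.7,0.8,0,0,0],[0.7,0.8,0,0,0],[0.7,0.8,0,0,0],[0.7,0.8,0,0,0],[0.7,0.8,0,0,0],[0.7,0.8,0,0,0],[0.7,0.8,0,0,0]]]'
python3 -m jog '[[[0.4,0.5,0,0,0],[0.4,0.5,0,0,0],[0.2,0,0,0,0],[0,0,0,0,0],[0,0,0,0,0]]]'
python3 - <<'E'
from h import *
o=sensors.get_obs();print(o['ee_pos'],o['tcp_rot'],o['q'],o['wrist_force'])
cv2.imwrite("pics/w1.png",camera("wrist"));print(camera_params("wrist"))
E
```

```text
time: 0.9
ee_pos: [0.4019, -0.2473, 0.2312]
tcp_rot: [180.0, -0.0, 16.4]
wrist_force: [0.8, -0.8, -0.0]
opening: -0.0004
grasp_force: 0.0
time: 1.4
ee_pos: [0.4507, -0.1996, 0.2309]
tcp_rot: [-180.0, 0.0, 16.4]
wrist_force: [-1.8, 0.9, -0.5]
opening: 0.0003
grasp_force: 0.0
[ 0.45065221 -0.19958649  0.2309474 ] [-1.79974801e+02  4.85239278e-02  1.64199321e+01] [-2.38807335e+01 -2.79599722e+00  2.14470065e+00  9.49940036e+01
 -1.21671418e-02  1.39699351e+02] [-1.7581486   0.89074282 -0.51501641]
{'fx': 335.2760172462916, 'fy': 335.2760172462916, 'cx': 281.2155920121115, 'cy': 210.95013827824408, 'k1': -0.00948221346472945, 'tool_from_camera': array([[-1.22824475e-03, -9.46688358e-01, -3.22148481e-01,
         8.34468001e-02],
       [ 9.99999245e-01, -1.15305554e-03, -4.24212962e-04,
        -9.80171904e-04],
       [ 3.01423808e-05, -3.22148758e-01,  9.46689060e-01,
        -1.42470452e-01],
       [ 0.00000000e+00,  0.00000000e+00,  0.00000000e+00,
         1.00000000e+00]])}
```

View pics/w1.png

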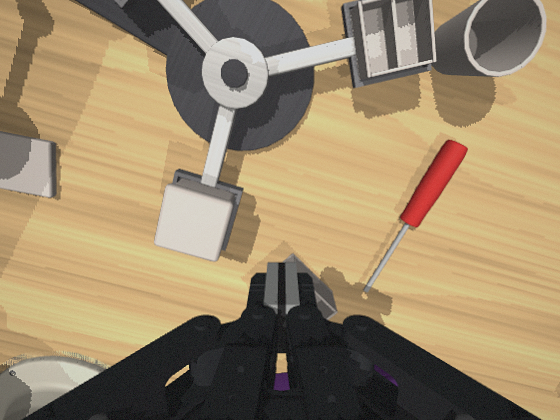

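The wrist view shows the hub cap at (235,73), the lidded box's top centre at (193,221), and the arm between them free. The fingers are shut.

```bash
cat >> h.py <<'E'
from scipy.spatial.transform import Rotation as Rn
def wpt(u,v,z,o):
    p=camera_params("wrist"); M=p['tool_from_camera']; x=(u-p['cx'])/p['fx']; y=(v-p['cy'])/p['fy']
    s=1-p['k1']*(x*x+y*y); R=Rn.from_euler('xyz',o['tcp_rot'],degrees=True).as_matrix()
    c=R@M[:3,3]+o['ee_pos']; d=R@M[:3,:3]@np.array([x*s,y*s,1]); return c+d*(z-c[2])/d[2]
E
python3 - <<'E'
from h import *
o=sensors.get_obs()
for n,u,v,z in(("hub",235,73,.058),("hubtop",235,72,.052),("lid",193,221,.082),("tipL",269,306,o['ee_pos'][2]),("tipR",296,306,o['ee_pos'][2])): print(n,wpt(u,v,z,o).round(4))
E
```

```text
hub [ 0.5379 -0.131   0.058 ]
hubtop [ 0.5388 -0.1299  0.052 ]
lid [ 0.4024 -0.1273  0.082 ]
tipL [ 0.4341 -0.1971  0.2311]
tipR [ 0.4379 -0.21    0.2311]
```

```bash
python3 -m jog '[[[0.44,0.6,0,0,0],[0,0,-0.6,0,0],[0,0,-0.8,0,0],[0,0,-0.8,0,0],[0,0,-0.8,0,0],[0,0,-0.6,0,0],[0,0,-0.35,0,0],[0,0,0,0,0]]]'
python3 -m jog '[[[0,0.2,0,0,0],[0,0.2,0,0,0],[0,0,0,0,0]]]'
```

```text
time: 2.25
ee_pos: [0.4707, -0.1695, 0.0313]
tcp_rot: [-179.9, 0.2, 16.3]
wrist_force: [-0.3, 0.9, 0.4]
opening: -0.0002
grasp_force: 0.0
time: 2.55
ee_pos: [0.4737, -0.1484, 0.0352]
tcp_rot: [179.9, -0.1, 16.5]
wrist_force: [0.4, 0.9, 0.2]
opening: -0.0
grasp_force: 0.0
```

```bash
python3 -m jog '[[[-0.02,0.12,0,0,0],[-0.01,0.12,0,0,0],[-0.01,0.12,0,0,0],[0,0.12,0,0,0],[0.01,0.12,0,0,0],[0.02,0.12,0,0,0],[0.03,0.11,0,0,0],[0.04,0.11,0,0,0]]]'
python3 -m jog '[[[0.05,0.1,0,0,0],[0.06,0.1,0,0,0],[0.07,0.09,0,0,0],[0.08,0.09,0,0,0],[0.08,0.08,0,0,0],[0.09,0.07,0,0,0],[0.1,0.06,0,0,0],[0,0,0,0,0]]]'
python3 - <<'E'
from h import *
cv2.imwrite("pics/t2.png",cv2.resize(camera("top")[110:260,180:390],(798,570),interpolation=cv2.INTER_CUBIC))
E
```

```text
time: 3.35
ee_pos: [0.4759, -0.1016, 0.0336]
tcp_rot: [-180.0, 0.0, 16.4]
wrist_force: [-0.8, -3.7, 1.0]
opening: -0.0001
grasp_force: 1.6
time: 4.15
ee_pos: [0.5035, -0.072, 0.0339]
tcp_rot: [-180.0, -0.1, 16.5]
wrist_force: [0.6, 0.3, -0.6]
opening: -0.0001
grasp_force: 0.0
```

View pics/t2.png

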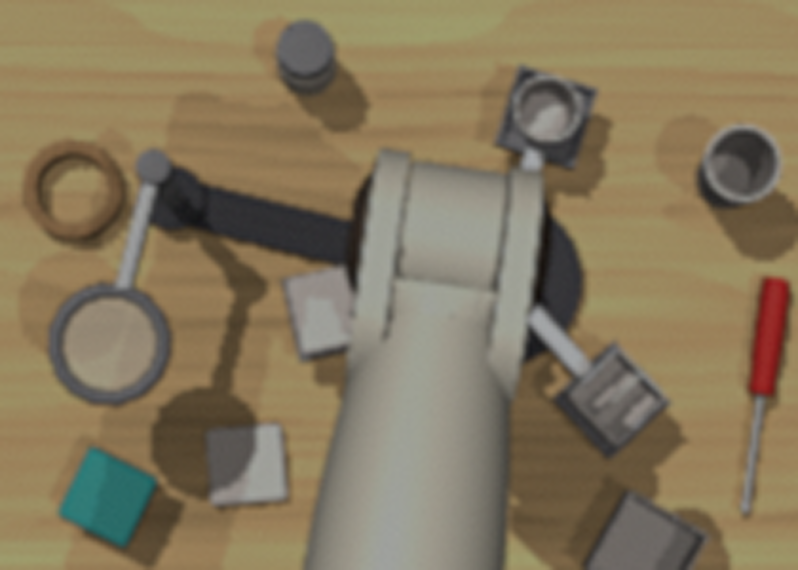

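Pot now at (547,108): the carousel has turned about -75° of -102°. I'll push on in part, then measure.

```bash
python3 -m jog '[[[0.09,0.04,0,0,0],[0.09,0.04,0,0,0],[0.09,0.03,0,0,0],[0.09,0.02,0,0,0],[0.09,0.02,0,0,0],[0.07,0.01,0,0,0],[0,0,0,0,0]]]'
python3 - <<'E'
from h import *
o=sensors.get_obs(); d=np.array(o['ee_pos'])[:2]-[.5365,-.132]; print(np.hypot(*d),np.degrees(np.arctan2(d[1],d[0])))
w=camera("wrist");t=cv2.resize(camera("top")[110:260,180:390],(560,400),interpolation=cv2.INTER_CUBIC)
cv2.imwrite("pics/m3.png",cv2.resize(np.vstack([w[:330],t]),None,fx=.82,fy=.82))
cv2.imwrite("pics/w3.png",w);cv2.imwrite("pics/t3.png",camera("top"))
E
```

```text
time: 4.9
ee_pos: [0.5294, -0.0643, 0.0338]
tcp_rot: [-180.0, -0.1, 16.5]
wrist_force: [-0.9, 0.2, 1.0]
opening: 0.0003
grasp_force: 0.0
0.06801922798974748 95.9677361931084
```

View pics/m3.png

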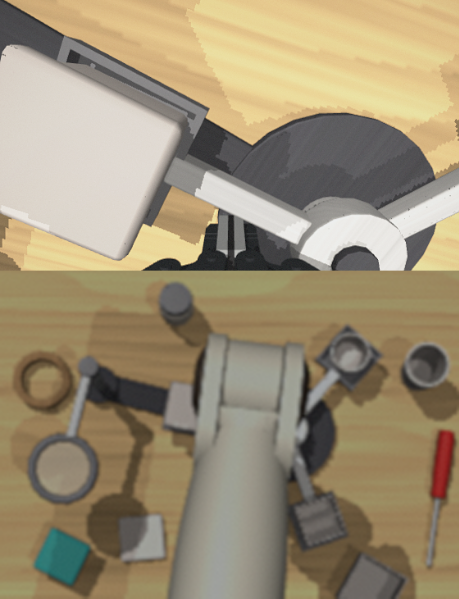

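The wrist view shows the finger on the lidded arm, with the box close to the bar's line. In the top view the pot is at about (340,147) and the open box at about (326,224) in full-image pixels.

Run:
```python
from h import *
h=np.array([.5359,-.1329])
for n,u,v,z,a0 in(("pot",339.6,146.8,.072,58.7),("open",325.9,224.5,.07,-62.4)):
    d=pt("top",u,v,z)[:2]-h; a=np.degrees(np.arctan2(d[1],d[0])); print(n,np.hypot(*d),a,"turn",a-a0)
o=sensors.get_obs()
# arm centreline in wrist pic (full px): m3/.82
A=wpt(200/.82,176/.82,.045,o);B=wpt(290/.82,217/.82,.045,o);H=wpt(357/.82,257/.82,.058,o);print(A,B,H)
d=A-H;print(np.degrees(np.arctan2(d[1],d[0])),np.degrees(np.arctan2(*(A-B)[1::-1])))
```

```text
pot 0.13884509818594035 -40.166454842906546 turn -98.86645484290655
open 0.14265876771422242 -161.44050650961543 turn -99.04050650961543
[ 0.55987505 -0.03810385  0.045     ] [ 0.55091712 -0.08998089  0.045     ] [ 0.54482932 -0.12577956  0.058     ]
80.26251683116661 80.20299304091427
```

```bash
python3 -m jog '[[[0.04,0,0,0,0],[0.035,0,0,0,0],[0,0,0,0,0],[0,0,0,0,0]]]'
python3 -m jog '[[[-0.2,0,0,0,0],[-0.15,0,0.1,0,0],[0,0,0.7,0,0],[0,0,0.9,0,0],[0,0,0.9,0,0],[0,0,0.9,0,0],[0,0,0.6,0,0],[0,0,0,0,0]]]'
python3 -m jog '[[[-0.5,-0.5,0,0,0],[-0.7,-0.7,0,0,0],[-0.7,-0.7,0,0,0],[-0.7,-0.7,0,0,0],[-0.4,-0.4,0,0,0],[0,0,0,0,0],[0,0,0,0,0]]]'
python3 - <<'E'
from h import *
t=camera("top");cv2.imwrite("pics/t4f.png",t);cv2.imwrite("pics/t4.png",cv2.resize(t[110:260,180:390],(798,570),interpolation=cv2.INTER_CUBIC))
E
```

```text
time: 5.45
ee_pos: [0.5324, -0.0647, 0.0338]
tcp_rot: [180.0, -0.0, 16.4]
wrist_force: [-1.3, -0.1, 0.3]
opening: 0.0001
grasp_force: 0.7
time: 6.25
ee_pos: [0.5156, -0.0647, 0.2441]
tcp_rot: [179.8, -0.4, 16.4]
wrist_force: [-1.2, 0.6, -0.2]
opening: -0.0003
grasp_force: 0.0
time: 6.95
ee_pos: [0.3642, -0.2147, 0.2386]
tcp_rot: [180.0, -0.0, 16.3]
wrist_force: [0.8, -0.8, 0.3]
opening: 0.0001
grasp_force: 0.0
```

View pics/t4.png

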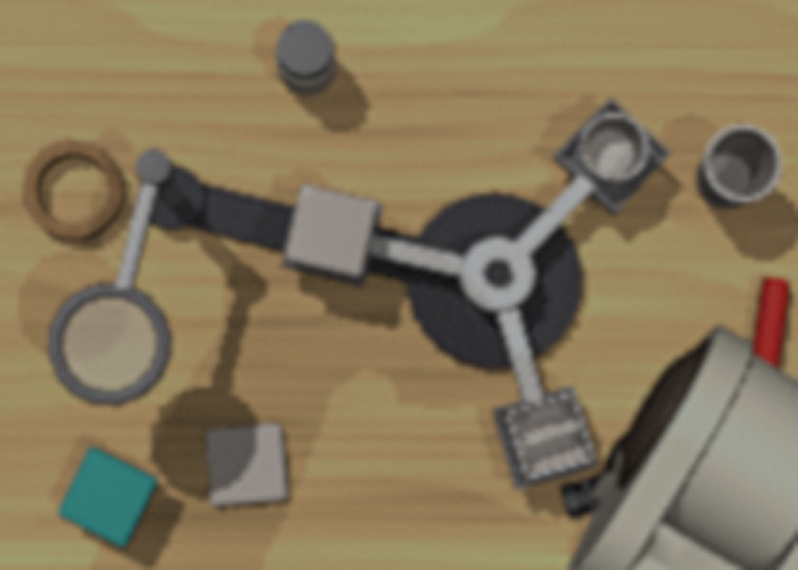

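The lidded box's top is centred near (333,232) in the crop, between hub (498,272) and post boss (153,166). I'll measure its angle from a mask.

```bash
cat > m.py <<'E'
from h import *
def cen(f,box):
    im=cv2.resize(cv2.imread(f)[110:260,180:390],(798,570),interpolation=cv2.INTER_CUBIC)
    h=cv2.cvtColor(im,cv2.COLOR_BGR2HSV); m=((h[...,1]<45)&(h[...,2]>135)).astype(np.uint8)
    k=np.zeros_like(m);x0,y0,x1,y1=box;k[y0:y1,x0:x1]=1;m=cv2.morphologyEx(m*k,cv2.MORPH_OPEN,np.ones((15,15)))
    c=max(cv2.findContours(m,0,2)[0],key=cv2.contourArea);r=cv2.minAreaRect(c);return r
def lid(f,box):
    r=cen(f,box);u,v=r[0];P=pt("top",180+(u+.5)/3.8-.5,110+(v+.5)/3.8-.5,.082)[:2];return r,P
if __name__=="__main__":
    H=np.array([.5359,-.1329]);B=np.array([.6037,.1384])
    for f,b in(("pics/top0.png",(440,395,550,500)),("pics/t4f.png",(270,175,395,290))):
        r,P=lid(f,b);d=P-H;print(r,P,np.hypot(*d),np.degrees(np.arctan2(d[1],d[0])))
    e=B-H;print(np.degrees(np.arctan2(e[1],e[0])))
E
python3 m.py
```

```text
((497.5, 441.0), (76.0, 75.0), 90.0) [ 0.39656853 -0.13027559] 0.1393561798359526 178.92092142560827
((329.3567810058594, 228.1208038330078), (73.60401153564453, 72.779541015625), 12.994616508483887) [0.56828062 0.0047895 ] 0.14144576252550597 76.76614864678733
75.968725810423
```

```bash
python3 -m jog '[[[0.27,0.6,0,0,0],[0.27,0.6,0,0,0],[0.27,0.6,0,0,0],[0.27,0.6,0,0,0],[0.27,0.6,0,0,0],[0.27,0.6,0,0,0],[0.27,0.6,0,0,0],[0.1,0.3,0,0,0]]]'
python3 -m jog '[[[0,0,0,0,0],[0,0,0,0,0],[0,0,0,0,0]]]'
python3 - <<'E'
from h import *
o=sensors.get_obs();np.save("o5.npy",o,allow_pickle=True)
cv2.imwrite("pics/w5.png",camera("wrist"))
E
```

```text
time: 7.8
ee_pos: [0.4651, 0.0138, 0.238]
tcp_rot: [-180.0, 0.0, 16.6]
wrist_force: [-0.6, -1.1, -0.4]
opening: 0.0003
grasp_force: 0.0
time: 8.1
ee_pos: [0.4641, 0.0102, 0.2387]
tcp_rot: [180.0, 0.0, 16.4]
wrist_force: [1.0, 0.2, 0.8]
opening: 0.0001
grasp_force: 0.0
```

View pics/w5.png

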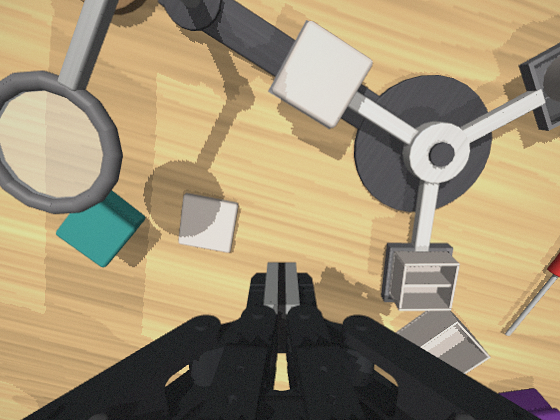

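The wrist view shows the lid's corners at (313,20), (372,63), (333,128) and (270,85), with the hub cap at (441,153). The foot bar runs up-left towards the post foot.

Run:
```python
from h import *
o=np.load("o5.npy",allow_pickle=True).item()
w=lambda u,v,z:wpt(u,v,z,o)[:2]
an=lambda d:np.degrees(np.arctan2(d[1],d[0])).round(2)
H=w(441,153,.058);L=w(322,74,.082);print(H,L,np.hypot(*(L-H)),an(L-H))
c=[w(*p,.082) for p in((313,20),(372,63),(333,128),(270,85))]
print("lid edges",an(c[0]-c[1]),an(c[3]-c[2]),an(c[0]-c[3])+90,an(c[1]-c[2])+90)
print("lens",w(57,141,.155))
# bar edges by dark mask: print edge columns along rows
im=cv2.imread("pics/w5.png");g=cv2.GaussianBlur(cv2.cvtColor(im,6),(3,3),0)
for v in(4,12,20,28,36,44,52,60):
    r=g[v].astype(int); idx=np.where(r[200:330]<95)[0]+200; print(v,idx.min() if len(idx) else None,idx.max() if len(idx) else None)
```

```text
[ 0.53834225 -0.12732028] [0.57071894 0.00746994] 0.13862414449336904 76.49
lid edges 74.0 73.57 70.83 76.86
lens [0.47515874 0.17075698]
4 200 238
12 200 251
20 200 263
28 200 276
36 210 288
44 222 291
52 235 287
60 248 283
```

Run:
```python
from h import *
o=np.load("o5.npy",allow_pickle=True).item()
w=lambda u,v,z:wpt(u,v,z,o)[:2]
an=lambda d:np.degrees(np.arctan2(d[1],d[0])).round(2)
U=[w(u+1,v,.010) for u,v in((238,4),(288,36))];D=[w(u,v,.010) for u,v in((210,36),(248,60))]
H=w(441,153,.058)
print(an(U[0]-U[1]),an(D[0]-D[1]),np.hypot(*(U[0]-U[1])))
for P in((U[0]+D[0])/2,(U[1]+D[1])/2):print(P,np.hypot(*(P-H)),an(P-H))
A=w(371,107,.045);B=w(408,130,.045);print("arm",an(A-B),an(A-H))
```

```text
76.47 75.73 0.056138922567245245
[0.59679141 0.10862525] 0.24307734955007393 76.09
[0.58490073 0.06040749] 0.19341512059161484 76.07
arm 76.96 74.67
```

The box's angle is within about 0.7° of the post line (under 2 mm), so it stays as it is. Next, the lens arm.

```bash
python3 -m jog '[[[0.34,0.56,0,0,0],[0.34,0.56,0,0,0],[0.34,0.56,0,0,0],[0.34,0.56,0,0,0],[0.34,0.56,0,0,0],[0.34,0.56,0,0,0],[0,0,0,0,0],[0,0,0,0,0]]]'
python3 -m jog '[[[0,0,-0.5,0,0],[0,0,-0.5,0,0],[0,0,-0.5,0,0],[0,0,-0.43,0,0],[0,0,0,0,0],[0,0,0,0,0]]]'
```

```text
time: 8.95
ee_pos: [0.5679, 0.1729, 0.2383]
tcp_rot: [-179.8, 0.1, 16.9]
wrist_force: [0.1, -0.1, 0.7]
opening: 0.0001
grasp_force: 0.0
time: 9.55
ee_pos: [0.5675, 0.1724, 0.1433]
tcp_rot: [-179.8, -0.0, 16.9]
wrist_force: [-0.7, -0.6, 0.1]
opening: 0.0
grasp_force: 0.0
```

```bash
python3 -m jog '[[[-0.1,-0.12,0,0,0],[-0.1,-0.12,0,0,0],[-0.09,-0.12,0,0,0],[-0.03,-0.19,0,0,0],[0,-0.19,0,0,0],[0.03,-0.19,0,0,0],[0.07,-0.18,0,0,0],[0,0,0,0,0]]]'
python3 -m jog '[[[0.05,-0.09,0,0,0],[0.05,-0.08,0,0,0],[0.06,-0.08,0,0,0],[0.06,-0.07,0,0,0],[0,0,0,0,0],[0,0,0,0,0]]]'
python3 - <<'E'
from h import *
t=camera("top");cv2.imwrite("pics/t6f.png",t)
o=sensors.get_obs();np.save("o6.npy",o,allow_pickle=True);w=camera("wrist");cv2.imwrite("pics/w6.png",w)
cv2.imwrite("pics/m6.png",np.hstack([cv2.resize(t[110:260,180:320],(400,429),interpolation=cv2.INTER_CUBIC),cv2.resize(w,(400,300))[:, :] if 0 else cv2.copyMakeBorder(cv2.resize(w,(400,300)),0,129,0,0,cv2.BORDER_CONSTANT)]))
E
```

```text
time: 10.35
ee_pos: [0.5571, 0.1162, 0.142]
tcp_rot: [-179.8, 0.0, 16.8]
wrist_force: [-0.4, 0.1, -0.4]
opening: 0.0001
grasp_force: 0.0
time: 10.95
ee_pos: [0.568, 0.1016, 0.1423]
tcp_rot: [-179.8, 0.0, 16.9]
wrist_force: [-0.1, 0.2, 0.2]
opening: 0.0002
grasp_force: 0.0
```

View pics/m6.png

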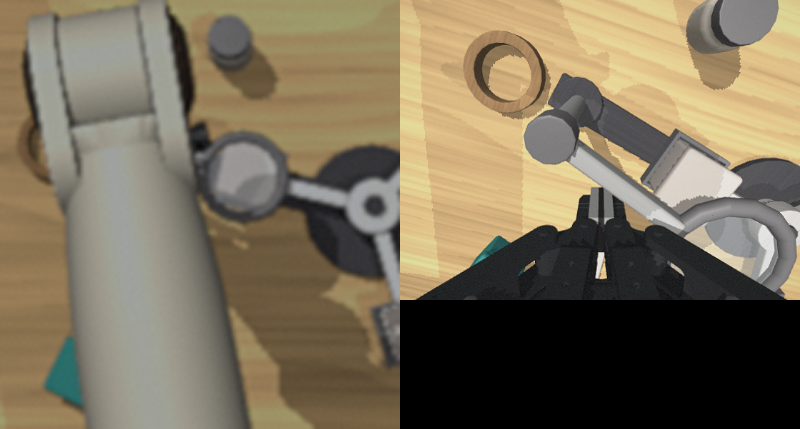

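The top view shows the lens rim centred at about (265,171) full-image, overlapping the lidded box. The finger sits behind the bar.

Run:
```python
from h import *
an=lambda d:np.degrees(np.arctan2(d[1],d[0])).round(2)
B=np.array([.6037,.1384]);L=pt("top",180+244/2.857,110+175/2.857,.161)[:2];print("top lens",L,np.hypot(*(L-B)),an(L-B)%360)
o=np.load("o6.npy",allow_pickle=True).item()
b=wpt(151*1.4,138*1.4,.166,o)[:2];l=wpt((735-400)*1.4,248*1.4,.155,o)[:2]
a1=wpt((587-400)*1.4,153*1.4,.162,o)[:2];a2=wpt((674-400)*1.4,221*1.4,.162,o)[:2]
print(b,l,np.hypot(*(l-b)),an(l-b)%360,an(a2-a1)%360); print(an(np.array(o['ee_pos'])[:2]-b)%360)
```

```text
top lens [0.5519316 0.005981 ] 0.14217861638462467 248.65
[0.60795465 0.14170021] [0.5656856  0.00874978] 0.13950802319823657 252.36 246.81
224.98
```

```bash
python3 -m jog '[[[0.045,-0.04,0,0,0],[0.04,-0.04,0,0,0],[0,0,0,0,0],[0,0,0,0,0]]]'
python3 -m jog '[[[-0.2,0.18,0,0,0],[-0.1,0.1,0.2,0,0],[0,0,0.6,0,0],[0,0,0.7,0,0],[0,0,0.6,0,0],[-0.4,0.1,0,0,0],[-0.6,0.2,0,0,0],[-0.6,0.3,0,0,0]]]'
python3 -m jog '[[[-0.6,0.4,0,0,0],[-0.6,0.5,0,0,0],[-0.4,0.5,0,0,0],[0,0.5,0,0,0],[0,0,0,0,0],[0,0,0,0,0]]]'
python3 - <<'E'
from h import *
t=camera("top");cv2.imwrite("pics/t7f.png",t);cv2.imwrite("pics/t7.png",cv2.resize(t[110:260,180:390],(798,570),interpolation=cv2.INTER_CUBIC))
E
```

```text
time: 11.45
ee_pos: [0.5722, 0.0977, 0.1423]
tcp_rot: [-179.8, -0.0, 16.9]
wrist_force: [-0.5, -0.2, 0.1]
opening: 0.0
grasp_force: 0.1
time: 12.25
ee_pos: [0.4758, 0.1422, 0.2482]
tcp_rot: [-179.8, -0.1, 16.9]
wrist_force: [0.1, 0.6, 0.3]
opening: 0.0004
grasp_force: 0.0
time: 12.85
ee_pos: [0.4183, 0.1792, 0.2471]
tcp_rot: [-177.2, 0.0, 21.5]
wrist_force: [0.0, -0.4, 0.1]
opening: 0.0002
grasp_force: 0.0
```

View pics/t7.png

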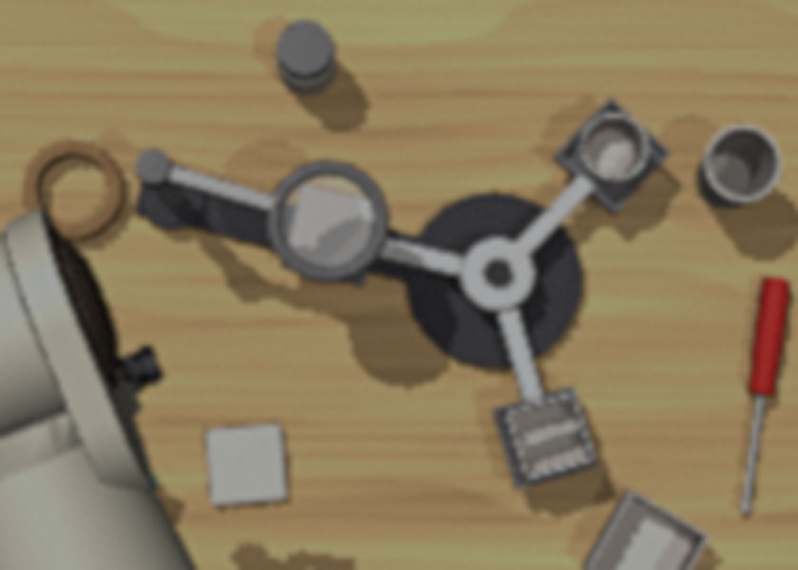

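The lens is at crop (328,221), over the lidded box.

Run:
```python
from h import *
an=lambda d:np.degrees(np.arctan2(d[1],d[0])).round(2)
f=lambda u,v:(180+(u+.5)/3.8-.5,110+(v+.5)/3.8-.5)
B=np.array([.6037,.1384])
for c in((328,221),(328.5,220)):
    L=pt("top",*f(*c),.161)[:2];print(L,np.hypot(*(L-B)),an(L-B)%360)
a=pt("top",*f(180,175),.162)[:2];b=pt("top",*f(262,198),.162)[:2];print(an(b-a)%360)
print(sensors.get_obs()['q'])
```

```text
[0.56210757 0.00442799] 0.14027982561399885 252.75
[0.5628817 0.004047 ] 0.14041673941993724 253.1
254.26
[ 21.38727512  -7.55274932  -0.50095106  97.12049698   2.84384703
 179.94927561]
```

The lens arm is about 3° short (7 mm), so I'll nudge it again.

```bash
python3 -m jog '[[[0.46,-0.22,0,0,0],[0.46,-0.22,0,0,0],[0.46,-0.22,0,0,0],[0.46,-0.22,0,0,0],[0.46,-0.22,0,0,0],[0.46,-0.24,0,0,0],[0,0,0,-0.9,0],[0,0,0,0,0]]]'
python3 -m jog '[[[0,0,0,0,0],[0,0,0,0,0]]]'
```

```text
time: 13.7
ee_pos: [0.5565, 0.1111, 0.2464]
tcp_rot: [-177.1, 0.1, 16.8]
wrist_force: [0.0, -0.2, 0.0]
opening: 0.0001
grasp_force: 0.0
time: 13.9
ee_pos: [0.5556, 0.1121, 0.2474]
tcp_rot: [-177.1, 0.0, 17.0]
wrist_force: [-0.2, -0.4, 0.2]
opening: 0.0001
grasp_force: 0.0
```

```bash
python3 -m jog '[[[0,0,-0.6,0,0],[0,0,-0.6,0,0],[0,0,-0.6,0,0],[0,0,-0.3,0,0],[0,0,0,0,0],[0.15,-0.14,0,0,0],[0,0,0,0,0],[0,0,0,0,0]]]'
python3 -m jog '[[[0.08,-0.07,0,0,0],[0.05,-0.04,0,0,0],[0.05,-0.04,0,0,0],[0.03,-0.03,0,0,0],[0,0,0,0,0],[0,0,0,0,0]]]'
```

```text
time: 14.7
ee_pos: [0.5642, 0.1048, 0.1437]
tcp_rot: [-177.1, -0.1, 16.9]
wrist_force: [-0.1, -0.3, 0.3]
opening: -0.0002
grasp_force: 0.0
time: 15.3
ee_pos: [0.5738, 0.0959, 0.1422]
tcp_rot: [-177.1, 0.0, 17.0]
wrist_force: [0.2, 0.1, -0.4]
opening: -0.0002
grasp_force: 0.1
```

```bash
python3 -m jog '[[[-0.2,0.18,0,0,0],[-0.1,0.1,0.2,0,0],[0,0,0.6,0,0],[0,0,0.7,0,0],[0,0,0.6,0,0],[-0.4,0.1,0,1,0],[-0.6,0.2,0,1,0],[-0.6,0.3,0,1,0]]]'
python3 -m jog '[[[-0.6,0.4,0,0,0],[-0.6,0.5,0,0,0],[-0.4,0.5,0,0,0],[0,0.5,0,0,0],[0,0,0,0,0],[0,0,0,0,0]]]'
python3 - <<'E'
from h import *
an=lambda d:np.degrees(np.arctan2(d[1],d[0])).round(2)
t=camera("top");cv2.imwrite("pics/t8f.png",t)
f=lambda u,v:(180+(u+.5)/3.8-.5,110+(v+.5)/3.8-.5)
B=np.array([.6037,.1384])
for n in("7","8"):
    g=cv2.cvtColor(cv2.resize(cv2.imread(f"pics/t{n}f.png")[110:260,180:390],(798,570),interpolation=cv2.INTER_CUBIC),6)[120:320,230:430]
    c=cv2.HoughCircles(cv2.GaussianBlur(g,(5,5),0),cv2.HOUGH_GRADIENT,1,300,param1=80,param2=15,minRadius=45,maxRadius=64)[0,0]
    L=pt("top",*f(c[0]+230,c[1]+120),.16)[:2];print(c+[230,120,0],L,np.hypot(*(L-B)),an(L-B)%360)
cv2.imwrite("pics/t8.png",cv2.resize(t[110:260,180:390],(798,570),interpolation=cv2.INTER_CUBIC))
E
```

```text
time: 16.1
ee_pos: [0.4775, 0.1403, 0.2482]
tcp_rot: [-177.2, -0.0, 32.1]
wrist_force: [-0.4, 0.6, 0.3]
opening: -0.0
grasp_force: 0.0
time: 16.7
ee_pos: [0.3981, 0.2354, 0.2479]
tcp_rot: [-177.1, -0.0, 32.1]
wrist_force: [-0.2, -0.8, -0.0]
opening: 0.0002
grasp_force: 0.0
[328.5        220.5         61.20000076] [0.56264674 0.00406437] 0.14046861517510648 253.01
[328.5        213.5         45.40000153] [0.56806641 0.00407881] 0.1389673883227801 255.14
```

View pics/t8.png

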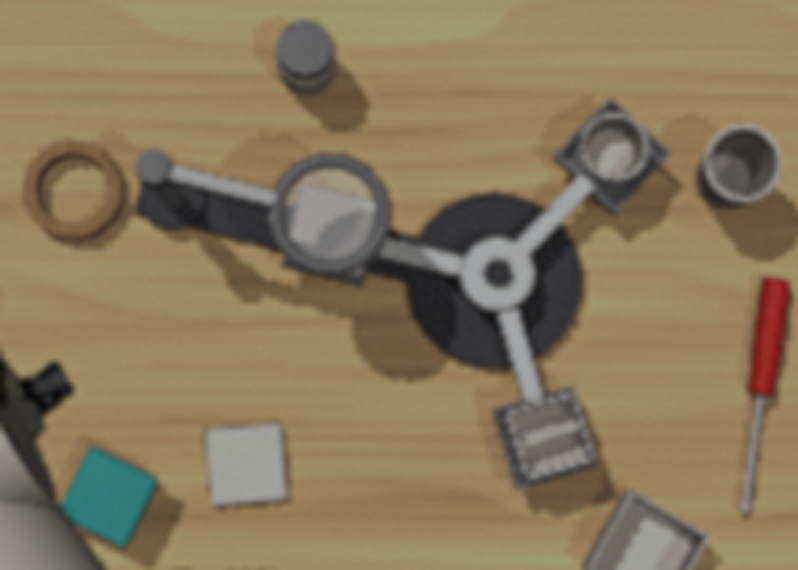

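The lens rim is centred at about (330,214) in the crop. That puts it at (0.568, 0.004), matching the box at (0.568, 0.005). Everything else is where it was, and the robot is clear.

```bash
python3 -c "
from workcell import ticket
print(ticket.job_done())"
```

```text
the job is handed in; nothing more can be done
None
```

The job is handed in at about 17 s of robot time: I measured the lidded box within about 2 mm of the hub–post line, then swung the lens to within about 3 mm of the box's centre.

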